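# Put the backboards into their picture frames

### The job

Four picture frames lie face down on the desk, and the round backboard has been fastened into the large square frame by mistake. Turn both dark steel turn buttons of that frame a quarter turn aside and lift the round board out; then lay each of the four backboards flat inside the frame of its own shape and size. Set the boards down, do not drop them.

Things in the scene. Friction and masses are not known exactly. Their poses are not given: they have to be found in the camera images.
- frame_round: Round oak picture frame lying face down: outside 132 mm across, opening 96 mm across. Fixed. Origin: centre of its underside, on the desk; z up. Pale floor 4 mm, oak rim 14 mm above the desk; opening 8 mm larger than its board on every side.
- frame_square: Large square oak picture frame, face down: outside 136, opening 96 mm square, sides along its x and y. Fixed. Origin: centre of its underside, on the desk; z up. Pale floor 4 mm, oak rim 14 mm above the desk; opening 8 mm larger than its board on every side. The pivots of its two turn buttons: x = 0, y = +58 mm (button_a) and -58 mm (button_b).
- frame_small: Small square oak picture frame lying face down: outside 104 mm, opening 72 mm square, sides along its x and y. Fixed. Origin: centre of its underside, on the desk; z up. Pale floor 4 mm, oak rim 14 mm above the desk; opening 8 mm larger than its board on every side.
- frame_oblong: Oblong oak picture frame lying face down: outside 108 mm along its x, 168 mm along its y, opening 76 by 136 mm. Fixed. Origin: centre of its underside, on the desk; z up. Pale floor 4 mm, oak rim 14 mm above the desk; opening 8 mm larger than its board on every side.
- board_round: Round plywood backboard, 80 mm across, 8 mm thick. It starts on the floor of the large square frame, under the two buttons. In its middle a dark pull block, 36 mm along x, 16 mm along y (grip across these), from 8 to 38 mm above the underside. Origin: centre of the underside, z up. Loose, 30 to 110 g.
- board_square: Large square plywood backboard, 80 by 80 mm, 8 mm thick, sides along its x and y. In its middle a dark pull block, 36 mm along x, 16 mm along y (grip across these), from 8 to 38 mm above the underside. Origin: centre of the underside, z up. Loose, 30 to 110 g.
- board_small: Small square plywood backboard, 56 by 56 mm, 8 mm thick, sides along its x and y. In its middle a dark pull block, 36 mm along x, 16 mm along y (grip across these), from 8 to 38 mm above the underside. Origin: centre of the underside, z up. Loose, 30 to 110 g.
- board_oblong: Oblong plywood backboard, 120 mm along its x, 60 mm along its y, 8 mm thick; its x goes along the frame's y. In its middle a dark pull block, 36 mm along x, 16 mm along y (grip across these), from 8 to 38 mm above the underside. Origin: centre of the underside, z up. Loose, 30 to 110 g.
- button_a (a joint): Dark steel turn button on frame_square, upright pivot at its y = +58 mm: a bar 9 mm wide, 15 to 27 mm above the desk, 26 mm from pivot to long end, 10 mm to short end. Rad: 0 = long end points to the frame's -y, over the board; grows counter-clockwise from above, 1.57 = along the rim, stop at 1.7. Starts at 0 to 0.2, needs 0.03 N m, stays where left.
- button_b (a joint): Dark steel turn button on frame_square, upright pivot at its y = -58 mm: a bar 9 mm wide, 15 to 27 mm above the desk, 26 mm from pivot to long end, 10 mm to short end. Rad: 0 = long end points to the frame's +y, over the board; grows counter-clockwise from above, 1.57 = along the rim, stop at 1.7. Starts at 0 to 0.2, needs 0.03 N m, stays where left.
Things that resemble listed ones, but are neither listed nor needed, are in the scene too. Leave any yellow look-alike of the frame_small alone. What is shaped like the board_square but turquoise is not meant.

How it is judged:
By the outcome, as a careful person would: the job done as asked, in the order asked, and still so for the second after the job is handed in, with the robot touching nothing.
It also fails if it takes over 120 s, if anything falls off the work surface, if the arm or the gripper's body presses on something with over 40 N, if the wrist force passes 120 N, or if a joint passes its speed limit or range.

### The arm

A 6-joint arm with a two-finger parallel gripper is mounted at the origin on the work surface. World frame = base frame: x ahead of the robot, y to its left, z up, the work surface at z = 0. Lengths are in m, angles in rad, forces in N, time in s.
With the tool pointing down it reaches from about 0.3 to 0.95 m from the base axis. Payload 3.1 kg.
Tool frame: the origin (TCP) lies at the very end of the fingers, on their centre line; the grasp point (between the pads) lies 19 mm behind it; z points along the fingers, y is the line along which they close (so a half turn about z gives the same grasp; the last joint's range is limited). The gripper opens to 85 mm and grips with 20 to 120 N. Pads are 22 mm wide; open, the fingers measure 114 mm over their backs; the gripper's body (76 mm by 85 mm) begins 54 mm behind the grasp point. The pads swing forward as they close: fully open they stand 13 mm farther back than shut.
Start: joints at [1.138, 0.308, 1.634, -0, 1.2, -0.07], TCP at [0.222, 0.584, 0.231] pointing down, gripper open.
Joint ranges: [-3.06, 3.06], [-0.79, 1.96], [0.05, 2.63], [-1.19, 4.34], [0.05, 2.64], [-2.94, 2.94]. Speed limits (rad/s): [2.79, 2.79, 3.14, 3.14, 3.14, 3.14].

### API

Orientations are given as a unit quaternion [x, y, z, w].
In Python, from station import sensors, viewer, manip gives the robot as it stands.
- The arm moves only by the tool arm_command, never from a script. Its argument "commands" is a list of rows, each an object with "offset": the shift along the world's x, y, z in mm, a list of three; "rotation": the turn, a rotation vector about the world's x, y, z in degrees, a list of three; "claw": the opening, from 0 (shut) to 1 (fully open). A call has 1 to 10 rows; each row shifts and turns the commanded pose from where the row before left it; what a row does not reach is not made up. A row lasts 1/10 s, in which the tool goes at most 50 mm and 8.59 degrees, less where a joint would pass 70% of its speed; a pose out of reach is approached as far as the arm can. A call is refused whole if a number of a shift passes 50 or a number of a turn 8.59, either way. A call with a gripper value outside its range is refused whole. The fingers move at their own pace and stop on an object; "grip_force" is the grip in N (left out, the last holds). Time passes only in rows, so rows that do not move let the fingers close. It gives the time, the measured TCP pose, the force, the opening and the grip force at its end, in the units of the state.
- sensors.state(): the state, without advancing time (a new reading comes with each control period).
- viewer.capture(name): name is "side" or "top" or "wrist"; returns a dict with "image" (480x640x3 uint8, red, green, blue), "vfov" (degrees; the focal length in pixels is half the picture's height over the tangent of half this angle, whatever the lens; pixels are square), "cx", "cy" (the principal point, pixels), "eye" and "orientation" of the camera in the world; the wrist camera has in their place "T_tool_cam" (4x4, takes a point from camera to tool coordinates, whose origin is the TCP and whose axes are the flange's). Camera axes: x right, y up, looking along -z (the intrinsics and any distortion apply to the point x, -y, -z); pixel columns grow to the right and rows downward; lengths in m; the calibration is good to about 2 mm. A picture is of the moment at which its call begins: read the wrist's pose just before it. There is no depth.
- manip.sign_off(): hands the job in; it is judged then, once.
The state is a dict: "t": time; "joint_pos": joint angles; "qd": joint speeds; "effort": joint torques, N m; "eef_pos": TCP position; "eef_rot": TCP orientation; "ft_force": force on the tool from outside, world axes, zero at the start; "ft_torque": the same for the moment, N m; "grip_width": opening from 0.0 (shut) to 1.0 (fully open); "finger_force": force on a finger pad.
Only numpy, scipy, OpenCV 4.12 (cv2) and the standard library are available. Lean on these libraries where they do the work, as an engineer would, in place of code of your own. Each camera call takes 0.05 s, during which the arm holds its last target. There are 200 camera calls.

## Working session

There is one attempt and no reset: what is moved stays moved. The work goes in short steps, Python scripts to look and compute and a tool call to move; the robot and the scene stay as the last step left them, time stands still between calls to the robot, and variables do not carry over. Pictures are saved under pics/ and viewed, at most 14 in all, crops included, and the job is handed in when it is done.

Besides the shell and the picture viewer there is one more tool, called after "Emit:" as name([rows], argument=value, ...), one row to a line, values as JSON. arm_command: Moves the arm, as the interface text tells. Its arguments: {"type":"object","properties":{"commands":{"type":"array","items":{"type":"object","properties":{"offset":{"type":"array","items":{"type":"number"}},"rotation":{"type":"array","items":{"type":"number"}},"claw":{"type":"number"}}}},"grip_force":{"type":"number"}},"required":["commands"]}

```bash
ls; mkdir -p pics
python3 - <<'E'
from station import sensors, viewer
import cv2
print(sensors.state())
for n in ("top","side"):
    c=viewer.capture(n); cv2.imwrite(f"pics/{n}0.png",c["image"][:,:,::-1]); print({k:v for k,v in c.items() if k!="image"})
E
```

```text
pics
{'t': 0.0, 'joint_pos': array([ 1.13829348e+00,  3.09015048e-01,  1.63523499e+00, -3.54824505e-05,
        1.19969857e+00, -6.96988797e-02]), 'qd': array([ 7.01238190e-04,  5.58694756e-04,  1.82126742e-03,  8.62261696e-05,
       -1.47452095e-03,  1.82561653e-04]), 'effort': array([ 5.32033882e-04, -4.15252197e+01, -2.76664335e+01, -9.12774453e-05,
        1.00530364e-02, -1.29757717e-05]), 'eef_pos': array([0.22148892, 0.58353058, 0.23001776]), 'eef_rot': array([ 1.80402255e-01,  9.83592211e-01, -1.14514045e-03, -2.76684545e-04]), 'ft_force': array([ 0.48786321, -0.87358528, -0.45462987]), 'ft_torque': array([ 0.07092625, -0.0186885 ,  0.03729433]), 'finger_force': 0.0, 'grip_width': 1.0019064573070608}
{'vfov': 47.49640338806363, 'cx': 320.04393290549126, 'cy': 243.17705462167294, 'eye': array([0.10576777, 0.07221417, 1.68950565]), 'orientation': array([ 0.05889909, -0.0667855 , -0.69809222,  0.71044904])}
{'vfov': 52.05345796481038, 'cx': 317.24853827286876, 'cy': 242.73140268898902, 'eye': array([ 0.29371528, -0.95028315,  0.94271257]), 'orientation': array([ 0.41854149, -0.01890411, -0.06152828,  0.90591386])}
```

View pics/top0.png

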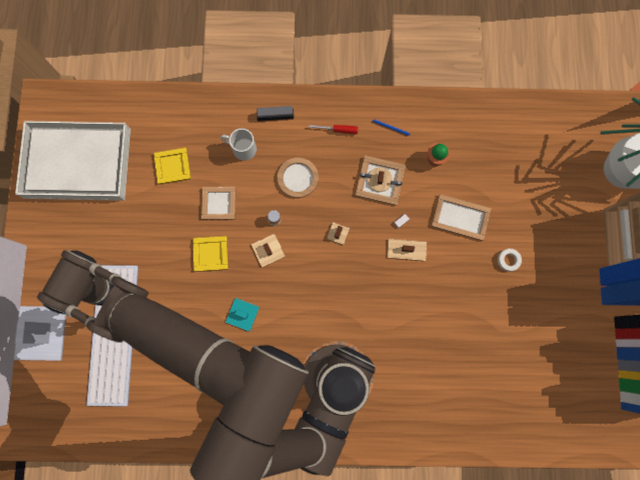

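View pics/side0.png

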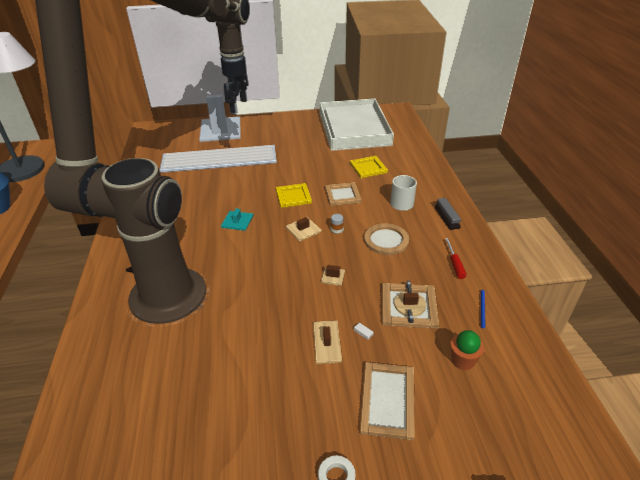

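```bash
cat > h.py <<'E'
import numpy as np, cv2
from scipy.spatial.transform import Rotation as R
from station import sensors, viewer
def cap(n):
    s=sensors.state(); c=viewer.capture(n)
    if n=="wrist":
        T=np.eye(4); T[:3,:3]=R.from_quat(s["eef_rot"]).as_matrix(); T[:3,3]=s["eef_pos"]
        M=T@c["T_tool_cam"]
    else:
        M=np.eye(4); M[:3,:3]=R.from_quat(c["orientation"]).as_matrix(); M[:3,3]=c["eye"]
    c["M"]=M; c["f"]=240/np.tan(np.radians(c["vfov"])/2)
    return c
def pt(c,uv,z):
    uv=np.atleast_2d(np.asarray(uv,float))
    d=np.c_[(uv[:,0]-c["cx"])/c["f"],-(uv[:,1]-c["cy"])/c["f"],-np.ones(len(uv))]@c["M"][:3,:3].T
    e=c["M"][:3,3]; return e+d*((z-e[2])/d[:,2])[:,None]
def px(c,P):
    q=(np.atleast_2d(P)-c["M"][:3,3])@c["M"][:3,:3]
    return np.c_[c["cx"]-c["f"]*q[:,0]/q[:,2], c["cy"]+c["f"]*q[:,1]/q[:,2]]
def save(im,n): cv2.imwrite("pics/"+n,im[:,:,::-1])
E
python3 - <<'E'
from h import *
c=cap("top")
for n,p,z in [("round",(297,178),.014),("square",(380,180),.014),("small",(218,203),.014),("oblong",(461,217),.014),("bsq",(267,250),.008),("bsm",(338,233),.008),("bob",(407,250),.008)]: print(n,pt(c,p,z).round(3))
print("base px",px(c,[[0,0,0]]))
w=cap("wrist"); print(w["T_tool_cam"].round(4),w["vfov"],w["cx"],w["cy"])
a=cv2.resize(c["image"][130:330,150:500],None,fx=2.2,fy=2.2,interpolation=cv2.INTER_CUBIC); save(a,"topcrop.png"); save(w["image"],"w0.png")
E
```

```text
round [[0.617 0.133 0.014]]
square [[ 0.616 -0.132  0.014]]
small [[0.53  0.38  0.014]]
oblong [[ 0.5   -0.388  0.014]]
bsq [[0.384 0.221 0.008]]
bsm [[ 0.442 -0.     0.008]]
bob [[ 0.392 -0.217  0.008]]
base px [[336.31937329 377.28513191]]
[[-1.100e-03  9.517e-01  3.070e-01  7.810e-02]
 [ 1.000e+00  1.100e-03  1.000e-04 -1.000e-04]
 [-2.000e-04  3.070e-01 -9.517e-01 -1.418e-01]
 [ 0.000e+00  0.000e+00  0.000e+00  1.000e+00]] 63.46117533628015 318.72484026243205 237.334732938387
```

View pics/topcrop.png

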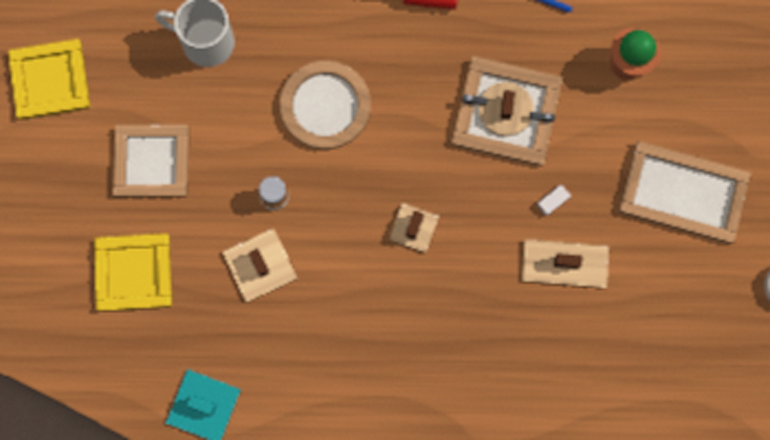

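View pics/w0.png

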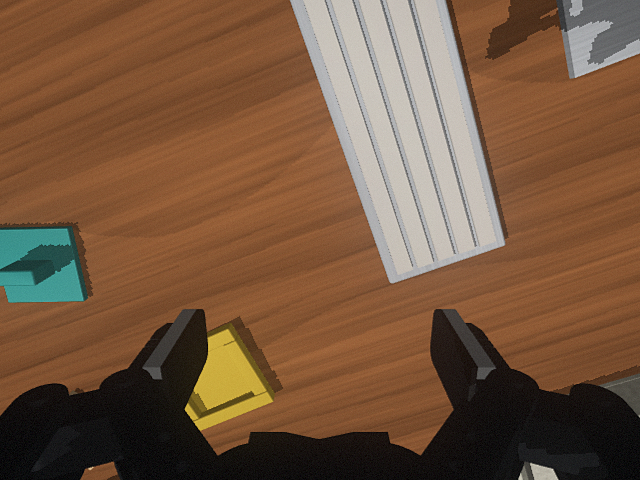

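Candidates (top view): board_square: plywood at (267,250), not turquoise (242,314). frame_small: oak at (218,203), not yellow (172,166)/(210,253). Others are unique: round frame (297,178), square frame (380,180) with the round board and both buttons, oblong frame (461,217), small board (338,233), oblong board (407,250). The crop confirms this. The first wrist view shows only the keyboard, the turquoise board and a yellow frame.

Emit:
arm_command([
  {"offset": [26.5,-34.5,10],"rotation": [0,0,2.1],"claw": 1},
  {"offset": [26.5,-34.5,10],"rotation": [0,0,2.1],"claw": 1},
  {"offset": [26.5,-34.5,10],"rotation": [0,0,2.1],"claw": 1},
  {"offset": [26.5,-34.5,10],"rotation": [0,0,2.1],"claw": 1},
  {"offset": [26.5,-34.5,10],"rotation": [0,0,2.1],"claw": 1},
  {"offset": [26.5,-34.5,10],"rotation": [0,0,2.1],"claw": 1},
  {"offset": [26.5,-34.5,10],"rotation": [0,0,2.1],"claw": 1},
  {"offset": [26.5,-34.5,10],"rotation": [0,0,2.1],"claw": 1},
  {"offset": [26.5,-34.5,10],"rotation": [0,0,2.1],"claw": 1},
  {"offset": [26.5,-34.5,10],"rotation": [0,0,2.1],"claw": 1},
])

```text
t: 1.2
eef_pos: [0.4875, 0.2377, 0.3316]
eef_rot: [-0.003, 1.0, 0.0, 0.0]
ft_force: [-0.0, 1.8, -0.7]
grip_width: 1.0
finger_force: 0.0
```

Emit:
arm_command([
  {"offset": [26.5,-34.5,10],"claw": 1},
  {"offset": [26.5,-34.5,10],"claw": 1},
  {"offset": [0,0,0],"claw": 1},
  {"offset": [0,0,0],"claw": 1},
])

```text
$.commands[0]: bad value
```

Run:
```python
from h import *
s=sensors.state(); print(s["t"],s["eef_pos"],s["eef_rot"],s["joint_pos"])
w=cap("wrist"); np.save("pics/w1.npy",w,allow_pickle=True); save(w["image"],"w1.png")
```

```text
1.2 [0.48751242 0.23770959 0.33162694] [-2.61931661e-03  9.99996567e-01  6.54891079e-05  4.17452421e-05] [ 3.73333603e-01  6.95346017e-02  1.71256039e+00  9.39250913e-05
  1.35937239e+00 -1.20272107e+00]
```

Emit:
arm_command([
  {"offset": [0,-40,0],"claw": 1},
  {"offset": [0,-40,0],"claw": 1},
  {"offset": [0,-40,0],"claw": 1},
  {"offset": [0,-40,0],"claw": 1},
  {"offset": [0,-40,0],"claw": 1},
  {"offset": [0,-40,0],"claw": 1},
  {"offset": [0,-40,0],"claw": 1},
  {"offset": [0,-40,0],"claw": 1},
  {"offset": [0,0,0],"claw": 1},
  {"offset": [0,0,0],"claw": 1},
])

```text
$.commands[0]: bad value
```

Run:
```python
from h import *
s=sensors.state(); print(s["t"],s["eef_pos"],s["eef_rot"],s["joint_pos"])
w=cap("wrist"); np.save("pics/w2.npy",w,allow_pickle=True); save(w["image"],"w2.png")
```

```text
1.25 [0.49259257 0.23257798 0.33364149] [-0.00103555  0.99998945 -0.0024022   0.00377563] [ 0.36537589  0.07018563  1.70792095 -0.00734523  1.35814791 -1.20596051]
```

View pics/w1.png

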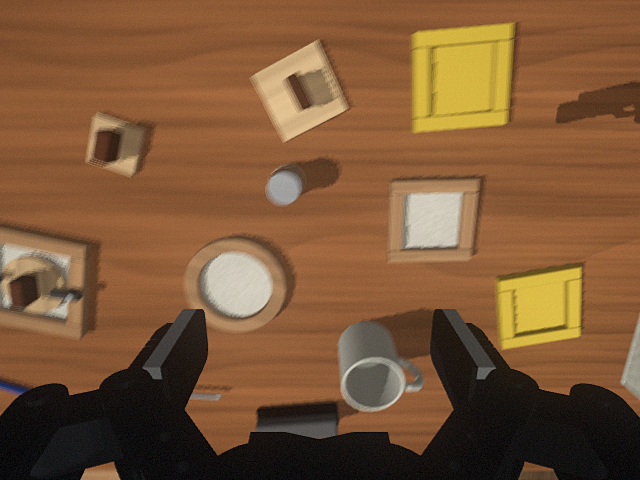

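View pics/w2.png

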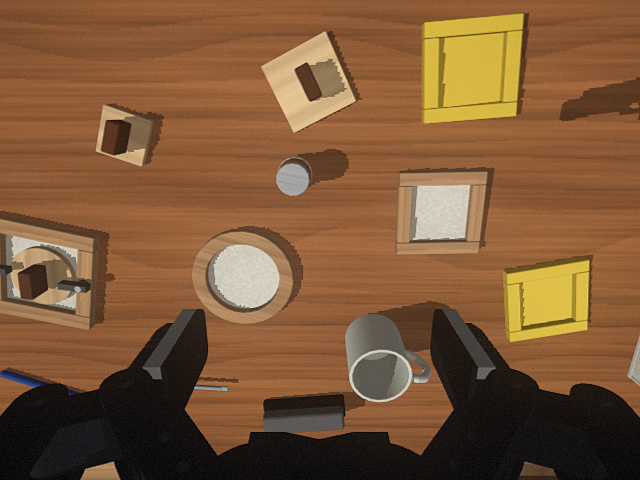

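The arm settled at the left view. It shows board_square (310,82), small board (125,135), oak frame_small (443,212), round frame (245,275) and the square frame's right half (45,270); the plywood board and oak frame are the right ones. `rotation` is required in every row.

Run:
```python
from h import *
w=cap("wrist"); print(w["M"][:3,3]); np.save("pics/L.npy",w,allow_pickle=True)
```

```text
[0.41167904 0.23557586 0.47442336]
```

Emit:
arm_command([
  {"offset": [3,-44,0],"rotation": [0,0,0],"claw": 1},
  {"offset": [3,-44,0],"rotation": [0,0,0],"claw": 1},
  {"offset": [3,-44,0],"rotation": [0,0,0],"claw": 1},
  {"offset": [3,-44,0],"rotation": [0,0,0],"claw": 1},
  {"offset": [3,-44,0],"rotation": [0,0,0],"claw": 1},
  {"offset": [3,-44,0],"rotation": [0,0,0],"claw": 1},
  {"offset": [3,-44,0],"rotation": [0,0,0],"claw": 1},
  {"offset": [3,-44,0],"rotation": [0,0,0],"claw": 1},
  {"offset": [3,-44,0],"rotation": [0,0,0],"claw": 1},
  {"offset": [3,-44,0],"rotation": [0,0,0],"claw": 1},
])

```text
t: 2.35
eef_pos: [0.5167, -0.2007, 0.3307]
eef_rot: [-0.002, 1.0, 0.001, -0.0]
ft_force: [0.9, 0.0, -0.5]
grip_width: 1.001
finger_force: 0.0
```

Emit:
arm_command([
  {"offset": [0,0,0],"rotation": [0,0,0],"claw": 1},
  {"offset": [0,0,0],"rotation": [0,0,0],"claw": 1},
  {"offset": [0,0,0],"rotation": [0,0,0],"claw": 1},
])

```text
t: 2.65
eef_pos: [0.5167, -0.1989, 0.3307]
eef_rot: [-0.003, 1.0, 0.001, -0.0]
ft_force: [-0.4, 0.3, -0.3]
grip_width: 1.003
finger_force: 0.0
```

Run:
```python
from h import *
w=cap("wrist"); print(w["M"][:3,3]); np.save("pics/Rr.npy",w,allow_pickle=True); save(w["image"],"w3.png")
```

```text
[ 0.43870793 -0.19971125  0.47258358]
```

View pics/w3.png

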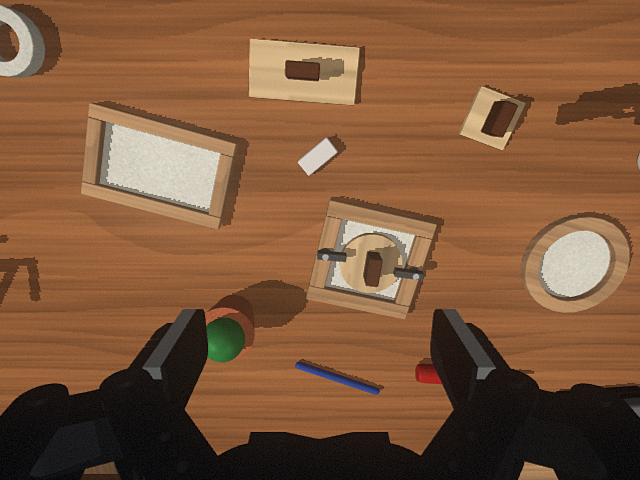

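The right view shows: oblong board (305,72), oblong frame (162,165), small board (492,117), square frame (373,258) with the round board held under buttons (332,255) and (408,273), and the round frame (577,262). Measuring now.

```bash
cat > meas.py <<'E'
from h import *
def seg(c,kind,uv,r=75):
    im=cv2.cvtColor(c["image"],cv2.COLOR_RGB2HSV).astype(int); H,S,V=im[...,0],im[...,1],im[...,2]
    m={"ply":(H>=8)&(H<28)&(S>60)&(S<125)&(V>165),"pale":(S<45)&(V>130),"dark":(V<95)&(S>60)}[kind].astype(np.uint8)
    w=np.zeros_like(m); x,y=map(int,uv); w[max(0,y-r):y+r,max(0,x-r):x+r]=1; m*=w
    m=cv2.morphologyEx(m,cv2.MORPH_OPEN,np.ones((3,3)))
    cs=cv2.findContours(m,cv2.RETR_EXTERNAL,cv2.CHAIN_APPROX_NONE)[0]
    return max(cs,key=cv2.contourArea)[:,0,:]
def rect(P):
    (x,y),(w,h),a=cv2.minAreaRect((P[:,:2]*1000).astype(np.float32)); 
    return np.round([x,y,w,h,a],1)
def opening(c,uv,r=75,it=3):
    k=cv2.convexHull(seg(c,"pale",uv,r).astype(np.int32))[:,0,:].astype(float)
    # densify hull
    k=np.vstack([np.linspace(a,b,15,endpoint=False) for a,b in zip(k,np.roll(k,-1,0))])
    lo,hi=pt(c,k,.004),pt(c,k,.014); return lo,hi,c["M"][:3,3]
E
python3 - <<'E'
from meas import *
L=np.load("pics/L.npy",allow_pickle=True).item(); Q=np.load("pics/Rr.npy",allow_pickle=True).item()
for n,c,uv,z,r in [("bsq",L,(310,82),.008,65),("bsm L",L,(125,135),.008,45),("bsm R",Q,(492,117),.008,45),("bob",Q,(305,72),.008,70),("round",Q,(373,262),.012,34)]:
    print(n,rect(pt(c,seg(c,"ply",uv,r),z)), end=" ")
    try: print("block",rect(pt(c,seg(c,"dark",uv,18),.038)))
    except Exception as e: print(e)
for n,c,uv,r in [("fround L",L,(245,275),60),("fround R",Q,(577,262),60),("fsmall",L,(443,212),55),("fob",Q,(162,165),85)]:
    lo,hi,e=opening(c,uv,r)
    if "round" in n:
        ctr=hi.mean(0)
        nrm=hi-ctr
    else:
        x,y,w,h,a=rect(hi); ctr=np.array([x,y,14])/1000; A=R.from_euler("z",a,degrees=True).as_matrix()
        q=(hi-ctr)@A; q[:,2]=0; k=np.abs(q[:,0])/w>np.abs(q[:,1])/h
        nrm=np.where(k[:,None],np.c_[np.sign(q[:,0]),0*q[:,0],0*q[:,0]],np.c_[0*q[:,0],np.sign(q[:,1]),0*q[:,0]])@A.T
    near=((e-hi)*np.c_[nrm[:,:2],0*nrm[:,0]]).sum(1)>0
    P=np.where(near[:,None],hi,lo)
    print(n,rect(P), cv2.minEnclosingCircle((P[:,:2]*1000).astype(np.float32)) if "round" in n else "")
def corners(c,uv):
    g=cv2.cvtColor(c["image"],cv2.COLOR_RGB2GRAY); k=np.array(uv,np.float32)[:,None]
    k=cv2.cornerSubPix(g,k,(4,4),(-1,-1),(3,50,.01))[:,0]; return k.round(1),pt(c,k,.014)[:,:2]*1000
for n,c,uv in [("fsq",Q,[(331,197),(442,216),(407,318),(307,298)]),("fob",Q,[(90,103),(242,140),(219,227),(82,191)]),("fsm",L,[(392,178),(480,176),(474,261),(388,263)])]:
    k,P=corners(c,uv); print(n,k.tolist(),P.round(0).tolist(),P.mean(0).round(1),"sides",np.linalg.norm(P-np.roll(P,-1,0),axis=1).round(1),[np.degrees(np.arctan2(*(d[::-1]))).round(1) for d in np.roll(P,-1,0)-P])
save(cv2.resize(Q["image"][180:330,290:460],None,fx=4,fy=4,interpolation=cv2.INTER_CUBIC),"sqz.png")
E
```

```text
bsq [385.9 219.2  79.3  79.7  26.3] block [386.  220.2  35.7  14.3  27.3]
bsm L [439.5  -9.9  31.5  55.1  70.8] block [440.6  14.   20.4  32.6  80.2]
bsm R [444.5  -0.7  55.5  55.2  71. ] block [443.5  -6.1  25.3  37.7  71.8]
bob [ 396.4 -217.   119.    59.1   86. ] block [ 397.3 -215.9   33.    17.1   85.8]
round [ 623.1 -136.7   79.2   70.5    8.3] block [ 614.2 -133.6   18.1   36.2   84.3]
fround L [621.6 135.6  87.2  92.9  89.9] ((621.97900390625, 133.29188537597656), 47.32566452026367)
fround R [622.6 130.5  94.9  89.7  65.8] ((623.7078857421875, 130.06504821777344), 47.60886001586914)
fsmall [534.6 380.1  71.4  71.2   1.3] 
fob [ 502.4 -389.2  135.6   75.6   74.6] Traceback (most recent call last):
  File "<stdin>", line 23, in <module>
  File "<stdin>", line 21, in corners
cv2.error: OpenCV(4.12.0) :-1: error: (-5:Bad argument) in function 'cornerSubPix'
> Overload resolution failed:
>  - Layout of the output array corners is incompatible with cv::Mat
>  - Expected Ptr<cv::UMat> for argument 'corners'
```

Run:
```python
from meas import *
L=np.load("pics/L.npy",allow_pickle=True).item(); Q=np.load("pics/Rr.npy",allow_pickle=True).item()
def corners(c,uv):
    g=cv2.cvtColor(c["image"],cv2.COLOR_RGB2GRAY); k=np.ascontiguousarray(np.array(uv,np.float32).reshape(-1,1,2))
    k=cv2.cornerSubPix(g,k,(4,4),(-1,-1),(3,50,.01)).reshape(-1,2); return k.round(1),pt(c,k,.014)[:,:2]*1000
for n,c,uv in [("fsq",Q,[(331,197),(442,216),(407,318),(307,298)]),("fob",Q,[(90,103),(242,140),(219,227),(82,191)])]:
    k,P=corners(c,uv); print(n,k.tolist(),P.round(0).tolist(),P.mean(0).round(1),"sides",np.linalg.norm(P-np.roll(P,-1,0),axis=1).round(1),[np.degrees(np.arctan2(*(d[::-1]))).round(1) for d in np.roll(P,-1,0)-P])
save(cv2.resize(Q["image"][180:330,290:460],None,fx=4,fy=4,interpolation=cv2.INTER_CUBIC),"sqz.png")
```

```text
fsq [[329.3999938964844, 199.6999969482422], [443.29998779296875, 218.3000030517578], [404.6000061035156, 318.70001220703125], [306.6000061035156, 299.20001220703125]] [[539.0, -186.0], [561.0, -46.0], [700.0, -84.0], [671.0, -214.0]] [ 617.6 -132.4] sides [141.3 143.2 133.3 135.6] [np.float64(80.8), np.float64(-15.1), np.float64(-102.3), np.float64(168.0)]
fob [[89.0999984741211, 102.5], [245.1999969482422, 138.5], [217.39999389648438, 229.10000610351562], [80.5, 192.8000030517578]] [[429.0, -455.0], [467.0, -283.0], [576.0, -323.0], [531.0, -484.0]] [ 500.9 -386.4] sides [176.2 115.8 166.3 106.1] [np.float64(77.4), np.float64(-20.3), np.float64(-105.6), np.float64(164.5)]
```

View pics/sqz.png

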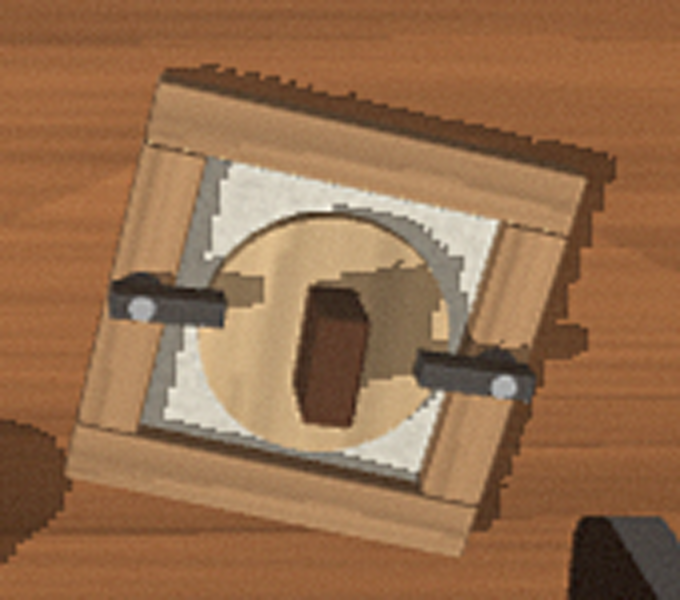

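The crop shows the round board with its block under two bars. The pivot heads are at full-image pixels (325,257) and (416,276.5), and the rim top corners at about (330.5,201), (436.5,225), (405.5,319) and (307,299).

Run:
```python
from meas import *
Q=np.load("pics/Rr.npy",allow_pickle=True).item()
for z in (.027,.030):
    P=pt(Q,[(325.25,257),(416,276.5)],z)[:,:2]*1000; d=P[1]-P[0]; print(z,P.round(1).tolist(),P.mean(0).round(1),np.linalg.norm(d).round(1),np.degrees(np.arctan2(d[1],d[0])).round(1))
P=pt(Q,[(330.5,201),(436.5,225),(405.5,319),(307,299)],.014)[:,:2]*1000; D=np.roll(P,-1,0)-P
print(P.mean(0),np.linalg.norm(D,axis=1),np.degrees(np.arctan2(D[:,1],D[:,0])))
# inner opening corners: pale near edges at z=.014 (top-left,top-right in picture), far at floor
I=pt(Q,[(290+207/4,180+158/4),(290+502/4,180+222/4)],.014)*1000; print(I)
J=pt(Q,[(290+420/4,180+477/4),(290+150/4,180+432/4)],.004)*1000;print(J)
```

```text
0.027 [[607.3, -190.4], [632.9, -77.0]] [ 620.1 -133.7] 116.2 77.3
0.03 [[606.2, -190.5], [631.6, -77.8]] [ 618.9 -134.1] 115.5 77.3
[ 620.21645919 -133.52735536] [134.00207245 133.38632142 134.19259717 133.98711647] [  77.23991855  -12.41587694 -102.50313042  167.50168308]
[[ 563.17141738 -170.3866269    14.        ]
 [ 583.36986418  -78.49520243   14.        ]]
[[ 676.00685352  -96.08658466    4.        ]
 [ 659.81488795 -186.53001301    4.        ]]
```

Emit:
arm_command([
  {"offset": [7.9,2.6,-22.5],"rotation": [0,0,-8.57],"claw": 0.35},
  {"offset": [7.9,2.6,-22.5],"rotation": [0,0,-8.57],"claw": 0.35},
  {"offset": [7.9,2.6,-22.5],"rotation": [0,0,-8.57],"claw": 0.35},
  {"offset": [7.9,2.6,-22.5],"rotation": [0,0,-8.57],"claw": 0.35},
  {"offset": [7.9,2.6,-22.5],"rotation": [0,0,-8.57],"claw": 0.35},
  {"offset": [7.9,2.6,-22.5],"rotation": [0,0,-8.57],"claw": 0.35},
  {"offset": [7.9,2.6,-22.5],"rotation": [0,0,-8.57],"claw": 0.35},
  {"offset": [7.9,2.6,-22.5],"rotation": [0,0,-8.57],"claw": 0.35},
  {"offset": [7.9,2.6,-22.5],"rotation": [0,0,-8.57],"claw": 0.35},
  {"offset": [7.9,2.6,-22.5],"rotation": [0,0,-8.57],"claw": 0.35},
], grip_force=20)

```text
t: 3.7
eef_pos: [0.5964, -0.1725, 0.1057]
eef_rot: [0.68, 0.733, 0.0, 0.0]
ft_force: [0.5, -0.9, -0.5]
grip_width: 0.347
finger_force: 0.0
```

Emit:
arm_command([
  {"offset": [8.1,2.4,-22.5],"rotation": [0,0,-8.57],"claw": 0.35},
  {"offset": [8.1,2.3,-22.5],"rotation": [0,0,-8.57],"claw": 0.35},
  {"offset": [0,0,0],"rotation": [0,0,0],"claw": 0.35},
  {"offset": [0,0,0],"rotation": [0,0,0],"claw": 0.35},
])

```text
t: 4.1
eef_pos: [0.6117, -0.1684, 0.0612]
eef_rot: [0.779, 0.627, -0.0, -0.001]
ft_force: [-0.3, 0.3, 0.1]
grip_width: 0.35
finger_force: 0.0
```

Run:
```python
from h import *
s=sensors.state(); q=s["eef_rot"]; print(s["t"],s["eef_pos"],2*np.degrees(np.arctan2(q[1],q[0])),s["joint_pos"].round(2),s["grip_width"])
w=cap("wrist"); save(w["image"],"w4.png"); print(px(w,[[.6073,-.1903,.028],[.6327,-.077,.028],[.6117,-.1708,.021]]))
```

```text
4.1 [ 0.61172042 -0.1684324   0.06115226] 77.67291241982717 [-0.34  0.52  1.71  0.    0.91 -0.12] 0.3501444706564731
[[318.69863636 320.44616248]
 [319.89251909  73.63166825]
 [318.93289996 278.70173655]]
```

View pics/w4.png

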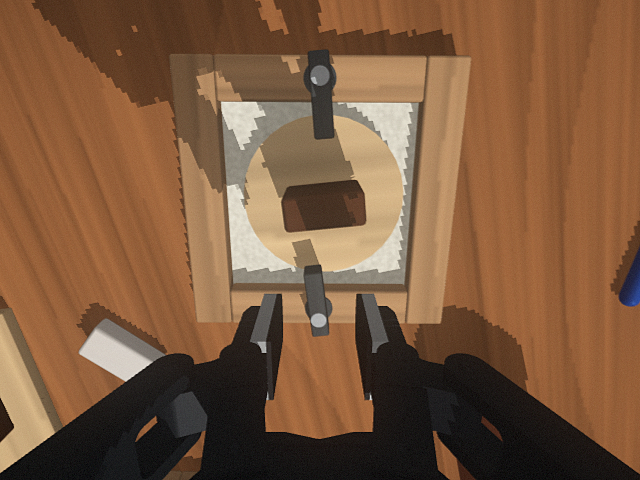

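Fingers straddle the near bar (315,300), and the predicted pivots (319,320) and (320,74) match the picture. Descending and gripping the bar.

Emit:
arm_command([
  {"offset": [0,-1,-15],"rotation": [0,0,0],"claw": 0.35},
  {"offset": [0,0,-15],"rotation": [0,0,0],"claw": 0.35},
  {"offset": [0,0,-14],"rotation": [0,0,0],"claw": 0.35},
  {"offset": [0,0,0],"rotation": [0,0,0],"claw": 0.35},
  {"offset": [0,0,0],"rotation": [0,0,0],"claw": 0.05},
  {"offset": [0,0,0],"rotation": [0,0,0],"claw": 0.05},
  {"offset": [0,0,0],"rotation": [0,0,0],"claw": 0.05},
  {"offset": [0,0,0],"rotation": [0,0,0],"claw": 0.05},
  {"offset": [0,0,0],"rotation": [0,0,0],"claw": 0.05},
], grip_force=20)

```text
t: 5.05
eef_pos: [0.6109, -0.1706, 0.0167]
eef_rot: [0.781, 0.625, -0.001, -0.001]
ft_force: [-2.4, 0.9, -3.9]
grip_width: 0.093
finger_force: 23.5
```

Run:
```python
from h import *
s=sensors.state(); q=s["eef_rot"]; print(s["t"],s["eef_pos"],2*np.degrees(np.arctan2(q[1],q[0])),s["ft_force"],s["finger_force"],s["grip_width"])
def arc(p,a,r,n=11,tot=91):
    p=np.array(p); A=np.radians(a+np.linspace(0,tot,n+1)); P=p+r*np.c_[np.cos(A),np.sin(A)]; print(tot/n,np.diff(P,axis=0).round(1).tolist())
arc([607.3,-190.3],77.5,20); arc([632.7,-77],257.5,20)
```

```text
5.05 [ 0.61093248 -0.17059075  0.01673908] 77.37470346592924 [-2.36358535  0.90871465 -3.9433297 ] 23.510969281196594 0.0932658691996036
8.272727272727273 [[-2.9, 0.4], [-2.9, 0.0], [-2.9, -0.4], [-2.8, -0.8], [-2.6, -1.2], [-2.4, -1.6], [-2.2, -1.9], [-1.9, -2.2], [-1.5, -2.4], [-1.2, -2.6], [-0.8, -2.8]]
8.272727272727273 [[2.9, -0.4], [2.9, -0.0], [2.9, 0.4], [2.8, 0.8], [2.6, 1.2], [2.4, 1.6], [2.2, 1.9], [1.9, 2.2], [1.5, 2.4], [1.2, 2.6], [0.8, 2.8]]
```

Emit:
arm_command([
  {"offset": [-2.9,0.4,0],"rotation": [0,0,8.27],"claw": 0.05},
  {"offset": [-2.9,0,0],"rotation": [0,0,8.27],"claw": 0.05},
  {"offset": [-2.9,-0.4,0],"rotation": [0,0,8.27],"claw": 0.05},
  {"offset": [-2.8,-0.8,0],"rotation": [0,0,8.27],"claw": 0.05},
  {"offset": [-2.6,-1.2,0],"rotation": [0,0,8.27],"claw": 0.05},
  {"offset": [-2.4,-1.6,0],"rotation": [0,0,8.27],"claw": 0.05},
  {"offset": [-2.2,-1.9,0],"rotation": [0,0,8.27],"claw": 0.05},
  {"offset": [-1.9,-2.2,0],"rotation": [0,0,8.27],"claw": 0.05},
  {"offset": [-1.5,-2.4,0],"rotation": [0,0,8.27],"claw": 0.05},
  {"offset": [-1.2,-2.6,0],"rotation": [0,0,8.27],"claw": 0.05},
])

```text
t: 6.05
eef_pos: [0.5875, -0.1834, 0.0168]
eef_rot: [0.17, 0.985, 0.0, -0.001]
ft_force: [-2.4, 1.5, -4.1]
grip_width: 0.09
finger_force: 23.5
```

Emit:
arm_command([
  {"offset": [-0.8,-2.8,0],"rotation": [0,0,8.27],"claw": 0.05},
  {"offset": [0,0,0],"rotation": [0,0,0],"claw": 0.05},
  {"offset": [0,0,0],"rotation": [0,0,0],"claw": 0.05},
])

```text
t: 6.35
eef_pos: [0.5867, -0.1862, 0.0168]
eef_rot: [0.103, 0.995, 0.0, -0.001]
ft_force: [-3.6, 0.9, -2.9]
grip_width: 0.092
finger_force: 23.5
```

Emit:
arm_command([
  {"offset": [0,0,0],"rotation": [0,0,0],"claw": 0.3},
  {"offset": [0,0,0],"rotation": [0,0,0],"claw": 0.3},
  {"offset": [0,0,0],"rotation": [0,0,0],"claw": 0.3},
  {"offset": [0,0,24],"rotation": [0,0,0],"claw": 0.35},
  {"offset": [0,0,24],"rotation": [0,0,0],"claw": 0.35},
  {"offset": [4,9,0],"rotation": [0,0,-8.27],"claw": 0.35},
  {"offset": [4,9,0],"rotation": [0,0,-8.27],"claw": 0.35},
  {"offset": [4,9,0],"rotation": [0,0,-8.27],"claw": 0.35},
  {"offset": [4,9,0],"rotation": [0,0,-8.27],"claw": 0.35},
  {"offset": [4,9,0],"rotation": [0,0,-8.27],"claw": 0.35},
])

```text
t: 7.35
eef_pos: [0.6095, -0.1415, 0.0663]
eef_rot: [0.449, 0.893, 0.0, 0.002]
ft_force: [-0.9, -0.7, 0.4]
grip_width: 0.349
finger_force: 0.0
```

Emit:
arm_command([
  {"offset": [4,9,0],"rotation": [0,0,-8.27],"claw": 0.35},
  {"offset": [4,9,0],"rotation": [0,0,-8.27],"claw": 0.35},
  {"offset": [4,9,0],"rotation": [0,0,-8.27],"claw": 0.35},
  {"offset": [4,9,0],"rotation": [0,0,-8.27],"claw": 0.35},
  {"offset": [5,9,0],"rotation": [0,0,-8.27],"claw": 0.35},
  {"offset": [0,0,0],"rotation": [0,0,-8.27],"claw": 0.35},
  {"offset": [0,0,0],"rotation": [0,0,0],"claw": 0.35},
  {"offset": [0,0,0],"rotation": [0,0,0],"claw": 0.35},
])

```text
t: 8.15
eef_pos: [0.6297, -0.0966, 0.0659]
eef_rot: [0.78, 0.626, 0.0, 0.001]
ft_force: [0.5, -0.7, -0.4]
grip_width: 0.352
finger_force: 0.0
```

Run:
```python
from h import *
s=sensors.state(); q=s["eef_rot"]; print(s["t"],s["eef_pos"],2*np.degrees(np.arctan2(q[1],q[0])))
w=cap("wrist"); save(w["image"],"w5.png"); print(px(w,[[.6327,-.077,.028]]))
```

```text
8.15 [ 0.62967453 -0.09663715  0.06585871] 77.53622487346956
[[315.02004637 238.80287915]]
```

View pics/w5.png

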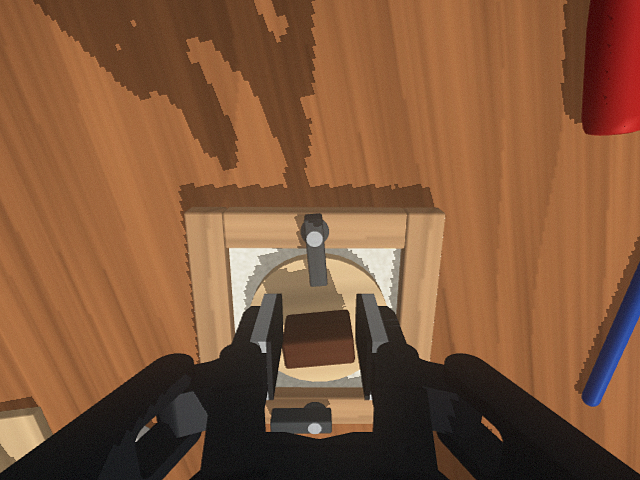

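First button now lies along the rim (302,420). The second bar (316,255) is ahead. Descending onto it.

Emit:
arm_command([
  {"offset": [-1,0,-17],"rotation": [0,0,0],"claw": 0.35},
  {"offset": [0,0,-17],"rotation": [0,0,0],"claw": 0.35},
  {"offset": [0,0,-14],"rotation": [0,0,0],"claw": 0.35},
  {"offset": [0,0,0],"rotation": [0,0,0],"claw": 0.35},
  {"offset": [0,0,0],"rotation": [0,0,0],"claw": 0.05},
  {"offset": [0,0,0],"rotation": [0,0,0],"claw": 0.05},
  {"offset": [0,0,0],"rotation": [0,0,0],"claw": 0.05},
  {"offset": [0,0,0],"rotation": [0,0,0],"claw": 0.05},
  {"offset": [0,0,0],"rotation": [0,0,0],"claw": 0.05},
])

```text
t: 9.1
eef_pos: [0.6277, -0.0965, 0.0169]
eef_rot: [0.781, 0.625, -0.0, -0.0]
ft_force: [1.2, -0.1, -7.9]
grip_width: 0.095
finger_force: 21.8
```

Emit:
arm_command([
  {"offset": [2.9,-0.4,0],"rotation": [0,0,8.27],"claw": 0.05},
  {"offset": [2.9,0,0],"rotation": [0,0,8.27],"claw": 0.05},
  {"offset": [2.9,0.4,0],"rotation": [0,0,8.27],"claw": 0.05},
  {"offset": [2.8,0.8,0],"rotation": [0,0,8.27],"claw": 0.05},
  {"offset": [2.6,1.2,0],"rotation": [0,0,8.27],"claw": 0.05},
  {"offset": [2.4,1.6,0],"rotation": [0,0,8.27],"claw": 0.05},
  {"offset": [2.2,1.9,0],"rotation": [0,0,8.27],"claw": 0.05},
  {"offset": [1.9,2.2,0],"rotation": [0,0,8.27],"claw": 0.05},
  {"offset": [1.5,2.4,0],"rotation": [0,0,8.27],"claw": 0.05},
  {"offset": [1.2,2.6,0],"rotation": [0,0,8.27],"claw": 0.05},
])

```text
t: 10.1
eef_pos: [0.6506, -0.0836, 0.0169]
eef_rot: [0.17, 0.985, 0.0, -0.001]
ft_force: [-0.3, -0.8, -5.5]
grip_width: 0.096
finger_force: 22.0
```

Emit:
arm_command([
  {"offset": [0.8,2.8,0],"rotation": [0,0,8.27],"claw": 0.05},
  {"offset": [0,0,0],"rotation": [0,0,0],"claw": 0.05},
  {"offset": [0,0,0],"rotation": [0,0,0],"claw": 0.05},
])

```text
t: 10.4
eef_pos: [0.6513, -0.0809, 0.0169]
eef_rot: [0.103, 0.995, 0.0, -0.001]
ft_force: [0.4, -0.8, -6.9]
grip_width: 0.096
finger_force: 21.9
```

Emit:
arm_command([
  {"offset": [0,0,0],"rotation": [0,0,0],"claw": 0.3},
  {"offset": [0,0,0],"rotation": [0,0,0],"claw": 0.3},
  {"offset": [0,0,0],"rotation": [0,0,0],"claw": 0.35},
  {"offset": [0,0,30],"rotation": [0,0,0],"claw": 0.45},
  {"offset": [-20,-10,40],"rotation": [0,0,3],"claw": 0.45},
  {"offset": [-30,-14,30],"rotation": [0,0,3],"claw": 0.45},
  {"offset": [-30,-14,30],"rotation": [0,0,0],"claw": 0.45},
  {"offset": [-30,-14,0],"rotation": [0,0,0],"claw": 0.45},
  {"offset": [0,0,0],"rotation": [0,0,0],"claw": 0.45},
  {"offset": [0,0,0],"rotation": [0,0,0],"claw": 0.45},
])

```text
t: 11.4
eef_pos: [0.5424, -0.1333, 0.1483]
eef_rot: [0.05, 0.999, -0.0, 0.001]
ft_force: [0.3, 0.1, -0.4]
grip_width: 0.448
finger_force: 0.0
```

Run:
```python
from meas import *
s=sensors.state(); q=s["eef_rot"]; print(s["t"],s["eef_pos"],2*np.degrees(np.arctan2(q[1],q[0])))
w=cap("wrist"); np.save("pics/S.npy",w,allow_pickle=True); save(w["image"],"w6.png"); print(px(w,[[.6145,-.1336,.042],[.616,-.134,.012]]))
```

```text
11.4 [ 0.54237258 -0.13334875  0.14826517] 174.24612406037647
[[328.77692727 328.40133736]
 [327.53382028 310.16264873]]
```

View pics/w6.png

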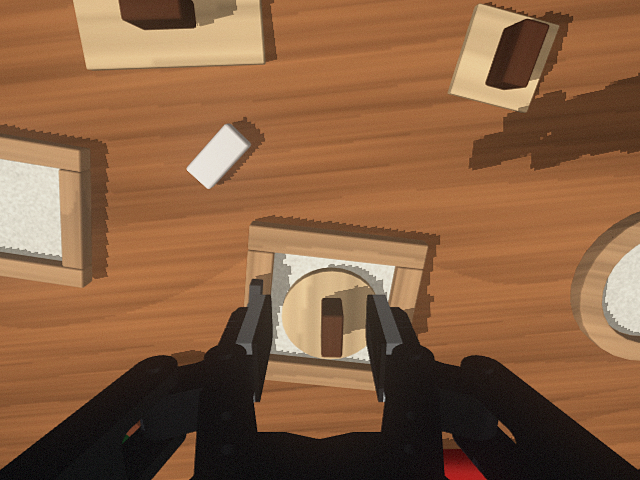

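Run:
```python
from meas import *
w=np.load("pics/S.npy",allow_pickle=True).item()
k=seg(w,"ply",(329,312),52); H=cv2.convexHull(k.astype(np.int32))[:,0]; P=pt(w,H,.012); print(cv2.minEnclosingCircle((P[:,:2]*1000).astype(np.float32)),rect(P))
d=seg(w,"dark",(333,325),34); print(d.min(0),d.max(0)); print(pt(w,[(332,356),(332,309)],.042))
```

```text
((621.9236450195312, -132.2433319091797), 39.887413024902344) [ 614.2 -144.4   50.8   79.3   56.7]
[322 298] [342 316]
[[ 0.63807239 -0.13339626  0.042     ]
 [ 0.5990206  -0.12983551  0.042     ]]
```

Both buttons are along the rims (left rim (258,290), right side hidden by a finger). The round board's block is at (332,328). Going for it.

Emit:
arm_command([
  {"offset": [39,0.5,-10],"rotation": [0,0,0],"claw": 0.45},
  {"offset": [39,0.5,-20],"rotation": [0,0,0],"claw": 0.45},
  {"offset": [0,0,-40],"rotation": [0,0,0],"claw": 0.45},
  {"offset": [0,0,-30],"rotation": [0,0,0],"claw": 0.45},
  {"offset": [0,0,-20],"rotation": [0,0,0],"claw": 0.45},
  {"offset": [0,0,-9],"rotation": [0,0,0],"claw": 0.45},
  {"offset": [0,0,0],"rotation": [0,0,0],"claw": 0.4},
  {"offset": [0,0,0],"rotation": [0,0,0],"claw": 0.1},
  {"offset": [0,0,0],"rotation": [0,0,0],"claw": 0.1},
  {"offset": [0,0,0],"rotation": [0,0,0],"claw": 0.1},
], grip_force=40)

```text
t: 12.45
eef_pos: [0.6213, -0.1323, 0.0199]
eef_rot: [0.049, 0.999, -0.0, 0.001]
ft_force: [0.1, -0.4, -0.9]
grip_width: 0.176
finger_force: 42.5
```

Emit:
arm_command([
  {"offset": [0,0,0],"rotation": [0,0,0],"claw": 0.1},
  {"offset": [0,0,0],"rotation": [0,0,0],"claw": 0.1},
  {"offset": [0,0,10],"rotation": [0,0,0],"claw": 0.1},
  {"offset": [0,0,20],"rotation": [0,0,0],"claw": 0.1},
  {"offset": [0,0,30],"rotation": [0,0,0],"claw": 0.1},
  {"offset": [0,0,0],"rotation": [0,0,0],"claw": 0.1},
])

```text
t: 13.05
eef_pos: [0.6239, -0.1331, 0.0834]
eef_rot: [0.049, 0.999, -0.001, 0.005]
ft_force: [1.8, -0.1, 0.0]
grip_width: 0.178
finger_force: 42.6
```

Run:
```python
from meas import *
s=sensors.state(); q=s["eef_rot"]; print(s["t"],s["eef_pos"],2*np.degrees(np.arctan2(q[1],q[0])),s["grip_width"],s["ft_force"])
w=cap("wrist"); np.save("pics/S2.npy",w,allow_pickle=True); save(w["image"],"w7.png")
```

```text
13.05 [ 0.6239107  -0.1330899   0.08343627] 174.34104451384545 0.17752739111050644 [ 1.7793061  -0.11758967  0.02774204]
```

View pics/w7.png

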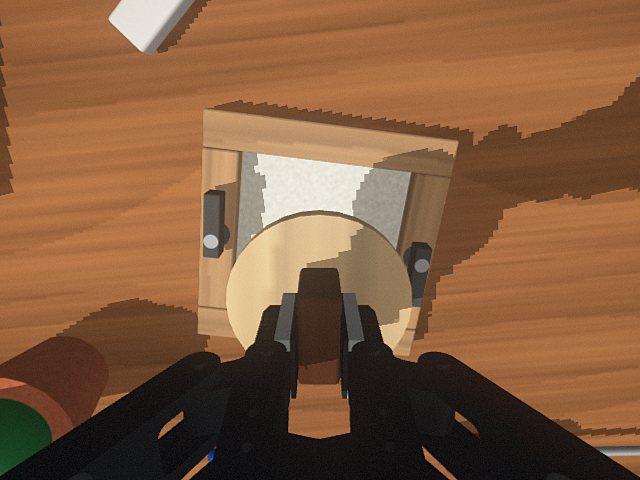

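Round board is lifted out level (circle around (320,300)). Both buttons lie along the rims: (213,225) and (420,272). Checking the board offset in the hand numerically.

```bash
cat >> meas.py <<'E'
from scipy.optimize import least_squares
def circ(P,r):
    f=lambda c:np.hypot(P[:,0]-c[0],P[:,1]-c[1])-r
    return least_squares(f,P.mean(0)[:2]+.001,loss="soft_l1",f_scale=.001)
E
python3 - <<'E'
from meas import *
w=np.load("pics/S2.npy",allow_pickle=True).item()
k=seg(w,"ply",(320,290),110); k=cv2.convexHull(k.astype(np.int32))[:,0]; k=k[(k[:,1]<300)]
P=pt(w,k,.0775); s=circ(P,.04); print(len(k),s.x,abs(s.fun).mean(),abs(s.fun).max())
E
```

```text
16 [ 0.62319241 -0.13715332] 0.0018030639181645914 0.009860343368454115
```

Emit:
arm_command([
  {"offset": [0.3,30,0],"rotation": [0,0,0],"claw": 0.1},
  {"offset": [0.3,40,0],"rotation": [0,0,0],"claw": 0.1},
  {"offset": [0.3,40,0],"rotation": [0,0,0],"claw": 0.1},
  {"offset": [0.3,40,0],"rotation": [0,0,0],"claw": 0.1},
  {"offset": [0.3,40,0],"rotation": [0,0,0],"claw": 0.1},
  {"offset": [0.3,40,0],"rotation": [0,0,0],"claw": 0.1},
  {"offset": [0.2,34,0],"rotation": [0,0,0],"claw": 0.1},
  {"offset": [0,0,0],"rotation": [0,0,0],"claw": 0.1},
  {"offset": [0,0,0],"rotation": [0,0,0],"claw": 0.1},
])

```text
t: 14.0
eef_pos: [0.6208, 0.1326, 0.0769]
eef_rot: [0.048, 0.999, -0.0, -0.001]
ft_force: [1.1, -0.6, -1.0]
grip_width: 0.176
finger_force: 42.5
```

Run:
```python
from meas import *
print([sensors.state()["eef_pos"].round(4).tolist() for _ in range(2)])
w=cap("wrist"); np.save("pics/S3.npy",w,allow_pickle=True)
print(sensors.state()["eef_pos"].round(4))
# predicted round rim outer/near inner edge vs image: pale region visible
k=seg(w,"pale",(320,200),150); P=pt(w,k,.014); print(k.min(0),k.max(0),P.min(0),P.max(0))
```

```text
[[0.6208, 0.1326, 0.0769], [0.6208, 0.1326, 0.0769]]
[0.621  0.1316 0.0771]
[239 179] [395 249] [0.57581567 0.08840918 0.014     ] [0.61780038 0.17556908 0.014     ]
```

Emit:
arm_command([
  {"offset": [2,0,-25],"rotation": [0,0,0],"claw": 0.1},
  {"offset": [0,0,-20],"rotation": [0,0,0],"claw": 0.1},
  {"offset": [0,0,-8],"rotation": [0,0,0],"claw": 0.1},
  {"offset": [0,0,-4],"rotation": [0,0,0],"claw": 0.1},
  {"offset": [0,0,-2],"rotation": [0,0,0],"claw": 0.1},
  {"offset": [0,0,0],"rotation": [0,0,0],"claw": 0.1},
  {"offset": [0,0,0],"rotation": [0,0,0],"claw": 0.1},
])

```text
t: 14.75
eef_pos: [0.6251, 0.132, 0.0203]
eef_rot: [0.049, 0.999, 0.0, 0.001]
ft_force: [-1.1, -0.3, -0.4]
grip_width: 0.177
finger_force: 42.6
```

Emit:
arm_command([
  {"offset": [-1,0,-1],"rotation": [0,0,0],"claw": 0.1},
  {"offset": [0,0,0],"rotation": [0,0,0],"claw": 0.1},
  {"offset": [0,0,0],"rotation": [0,0,0],"claw": 0.1},
])

```text
t: 15.05
eef_pos: [0.6245, 0.1322, 0.0195]
eef_rot: [0.049, 0.999, 0.0, 0.002]
ft_force: [0.5, 0.3, 4.8]
grip_width: 0.179
finger_force: 43.1
```

Run:
```python
from meas import *
s=sensors.state();print(s["eef_pos"],s["ft_force"])
```

```text
[0.62445943 0.13224741 0.01951939] [0.54708727 0.2808913  4.7545452 ]
```

Emit:
arm_command([
  {"offset": [0,0,0],"rotation": [0,0,0],"claw": 0.45},
  {"offset": [0,0,0],"rotation": [0,0,0],"claw": 0.45},
  {"offset": [0,0,0],"rotation": [0,0,0],"claw": 0.45},
  {"offset": [0,0,30],"rotation": [0,0,0],"claw": 0.45},
  {"offset": [0,0,50],"rotation": [0,0,0],"claw": 0.45},
  {"offset": [-40,14,20],"rotation": [0,0,5.4],"claw": 0.45},
  {"offset": [-40,15,0],"rotation": [0,0,5.4],"claw": 0.45},
  {"offset": [-40,15,0],"rotation": [0,0,5.4],"claw": 0.45},
  {"offset": [0,0,0],"rotation": [0,0,0],"claw": 0.45},
  {"offset": [0,0,0],"rotation": [0,0,0],"claw": 0.45},
])

```text
t: 16.05
eef_pos: [0.5021, 0.1763, 0.1181]
eef_rot: [-0.092, 0.996, -0.0, -0.0]
ft_force: [0.8, -0.7, 0.7]
grip_width: 0.45
finger_force: 0.0
```

Run:
```python
from meas import *
s=sensors.state();print(s["t"],s["eef_pos"])
w=cap("wrist"); np.save("pics/S4.npy",w,allow_pickle=True)
u=px(w,[[.6235,.132,.012]])[0]; print(u)
k=cv2.convexHull(seg(w,"ply",u,70).astype(np.int32))[:,0]; P=pt(w,k,.012); f=circ(P,.04); print("board",f.x,abs(f.fun).mean())
im=cv2.cvtColor(w["image"],cv2.COLOR_RGB2HSV)
k=seg(w,"pale",u,70); P=pt(w,k,.014); print(P.min(0),P.max(0))
```

```text
16.05 [0.50210383 0.17631695 0.11807596]
[232.4820436  374.84549223]
board [0.60173537 0.1188476 ] 0.0028998584767093096
[0.57631713 0.08773808 0.014     ] [0.61804483 0.1231816  0.014     ]
```

Emit:
arm_command([
  {"offset": [-39,14.4,0],"rotation": [0,0,5.3],"claw": 0.45},
  {"offset": [-39,14.4,0],"rotation": [0,0,5.3],"claw": 0.45},
  {"offset": [-38.5,14.4,-10],"rotation": [0,0,5.3],"claw": 0.45},
  {"offset": [0,0,-35],"rotation": [0,0,0],"claw": 0.45},
  {"offset": [0,0,-30],"rotation": [0,0,0],"claw": 0.45},
  {"offset": [0,0,-20],"rotation": [0,0,0],"claw": 0.45},
  {"offset": [0,0,-9],"rotation": [0,0,0],"claw": 0.45},
  {"offset": [0,0,0],"rotation": [0,0,0],"claw": 0.4},
  {"offset": [0,0,0],"rotation": [0,0,0],"claw": 0.1},
  {"offset": [0,0,0],"rotation": [0,0,0],"claw": 0.1},
])

```text
t: 17.1
eef_pos: [0.3883, 0.2198, 0.0155]
eef_rot: [-0.228, 0.974, 0.0, 0.001]
ft_force: [-0.2, 0.6, -1.1]
grip_width: 0.18
finger_force: 39.9
```

Emit:
arm_command([
  {"offset": [0,0,0],"rotation": [0,0,0],"claw": 0.1},
  {"offset": [0,0,0],"rotation": [0,0,0],"claw": 0.1},
  {"offset": [0,0,0],"rotation": [0,0,0],"claw": 0.1},
])

```text
t: 17.4
eef_pos: [0.3875, 0.2196, 0.0152]
eef_rot: [-0.229, 0.973, 0.0, 0.001]
ft_force: [0.3, -0.2, 5.5]
grip_width: 0.183
finger_force: 40.7
```

Run:
```python
from meas import *
s=sensors.state();q=s["eef_rot"];print(s["t"],s["eef_pos"],s["grip_width"],s["ft_force"],2*np.degrees(np.arctan2(q[1],q[0])))
```

```text
17.4 [0.38750423 0.21957196 0.0151925 ] 0.1828531136854802 [ 0.27861105 -0.20201493  5.50144598] 206.4482715226666
```

Emit:
arm_command([
  {"offset": [0,0,15],"rotation": [0,0,0],"claw": 0.1},
  {"offset": [0,0,30],"rotation": [0,0,0],"claw": 0.1},
  {"offset": [0,0,30],"rotation": [0,0,0],"claw": 0.1},
  {"offset": [26,-39,0],"rotation": [0,0,-4.34],"claw": 0.1},
  {"offset": [26,-39,0],"rotation": [0,0,-4.34],"claw": 0.1},
  {"offset": [26,-39,0],"rotation": [0,0,-4.34],"claw": 0.1},
  {"offset": [26,-39,0],"rotation": [0,0,-4.34],"claw": 0.1},
  {"offset": [26,-39,0],"rotation": [0,0,-4.34],"claw": 0.1},
  {"offset": [26,-39,0],"rotation": [0,0,-4.34],"claw": 0.1},
  {"offset": [26,-39,0],"rotation": [0,0,-4.34],"claw": 0.1},
])

```text
t: 18.4
eef_pos: [0.5689, -0.0554, 0.089]
eef_rot: [0.036, 0.999, 0.0, -0.0]
ft_force: [0.7, -0.5, -0.3]
grip_width: 0.179
finger_force: 40.0
```

Emit:
arm_command([
  {"offset": [26,-39,0],"rotation": [0,0,-4.34],"claw": 0.1},
  {"offset": [26,-41,0],"rotation": [0,0,-4.34],"claw": 0.1},
  {"offset": [0,0,0],"rotation": [0,0,0],"claw": 0.1},
  {"offset": [0,0,0],"rotation": [0,0,0],"claw": 0.1},
])

```text
t: 18.8
eef_pos: [0.6202, -0.1347, 0.0887]
eef_rot: [0.111, 0.994, 0.0, -0.001]
ft_force: [-0.5, 1.3, -0.9]
grip_width: 0.18
finger_force: 39.9
```

Run:
```python
from meas import *
s=sensors.state();q=s["eef_rot"];print(s["t"],s["eef_pos"],s["grip_width"],s["ft_force"],2*np.degrees(np.arctan2(q[1],q[0])))
w=cap("wrist"); np.save("pics/S5.npy",w,allow_pickle=True); save(w["image"],"w8.png")
```

```text
18.8 [ 0.62020378 -0.13468394  0.08865761] 0.18030620194623825 [-0.46707258  1.26636852 -0.92902612] 167.2836469918782
```

View pics/w8.png

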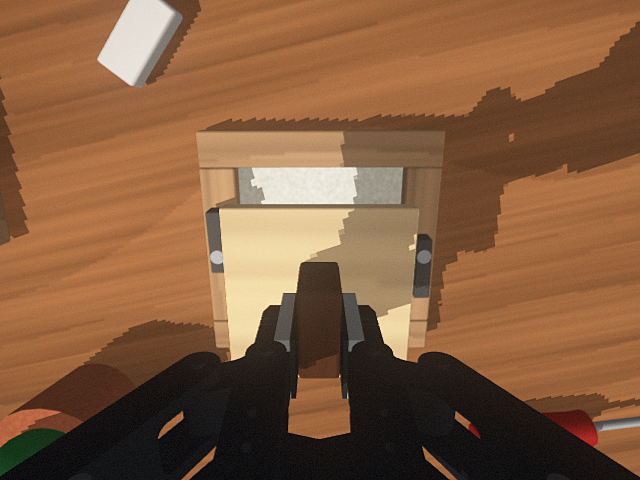

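Square board held straight over the frame: its near edge runs (219,207)–(419,209), the opening's near edge (238,167)–(403,167). Computing the gap.

Run:
```python
from meas import *
w=np.load("pics/S5.npy",allow_pickle=True).item()
a=np.radians(-12.6); A=np.array([[np.cos(a),np.sin(a)],[-np.sin(a),np.cos(a)]])
T=A@np.array([.6202,-.1347])
for z,uv in ((.081,[(219,207),(419,209)]),(.014,[(238,167),(403,167)]),(.028,[(217,257),(424,257)])):
    P=pt(w,uv,z)[:,:2]@A.T-T; print((P*1000).round(1),(P.mean(0)*1000).round(1))
```

```text
[[-42.6 -39.4]
 [-41.5  39.6]] [-42.1   0.1]
[[-49.4 -44.7]
 [-49.1  46.7]] [-49.3   1. ]
[[ -1.5 -56.8]
 [ -1.2  58.5]] [-1.3  0.9]
```

Emit:
arm_command([
  {"offset": [1,1,-25],"rotation": [0,0,0],"claw": 0.1},
  {"offset": [0,0,-25],"rotation": [0,0,0],"claw": 0.1},
  {"offset": [0,0,-12],"rotation": [0,0,0],"claw": 0.1},
  {"offset": [0,0,-5],"rotation": [0,0,0],"claw": 0.1},
  {"offset": [0,0,-3],"rotation": [0,0,0],"claw": 0.1},
  {"offset": [0,0,-1],"rotation": [0,0,0],"claw": 0.1},
  {"offset": [0,0,0],"rotation": [0,0,0],"claw": 0.1},
  {"offset": [0,0,0],"rotation": [0,0,0],"claw": 0.1},
])

```text
t: 19.65
eef_pos: [0.6224, -0.133, 0.0193]
eef_rot: [0.11, 0.994, -0.0, 0.001]
ft_force: [-0.1, 0.1, 0.0]
grip_width: 0.176
finger_force: 40.1
```

Emit:
arm_command([
  {"offset": [0,0,-0.8],"rotation": [0,0,0],"claw": 0.1},
  {"offset": [0,0,0],"rotation": [0,0,0],"claw": 0.1},
  {"offset": [0,0,0],"rotation": [0,0,0],"claw": 0.1},
])

```text
t: 19.95
eef_pos: [0.6224, -0.133, 0.0192]
eef_rot: [0.11, 0.994, -0.0, 0.001]
ft_force: [-1.5, 0.9, 5.5]
grip_width: 0.176
finger_force: 40.9
```

Emit:
arm_command([
  {"offset": [0,0,0],"rotation": [0,0,0],"claw": 0.45},
  {"offset": [0,0,0],"rotation": [0,0,0],"claw": 0.45},
  {"offset": [0,0,0],"rotation": [0,0,0],"claw": 0.45},
  {"offset": [0,0,30],"rotation": [0,0,0],"claw": 0.45},
  {"offset": [0,0,50],"rotation": [0,0,0],"claw": 0.45},
  {"offset": [-36,26.5,0],"rotation": [0,0,-2.1],"claw": 0.45},
  {"offset": [-36,26.5,0],"rotation": [0,0,-2.1],"claw": 0.45},
  {"offset": [-36,26.5,0],"rotation": [0,0,-2.1],"claw": 0.45},
  {"offset": [-36,26.5,0],"rotation": [0,0,0],"claw": 0.45},
  {"offset": [-34,26.3,0],"rotation": [0,0,0],"claw": 0.45},
])

```text
t: 20.95
eef_pos: [0.4417, 0.0004, 0.0973]
eef_rot: [0.165, 0.986, 0.0, -0.0]
ft_force: [0.0, -0.0, 0.1]
grip_width: 0.447
finger_force: 0.0
```

Emit:
arm_command([
  {"offset": [0,0,-30],"rotation": [0,0,0],"claw": 0.45},
  {"offset": [0,0,-30],"rotation": [0,0,0],"claw": 0.45},
  {"offset": [0,0,-15],"rotation": [0,0,0],"claw": 0.45},
  {"offset": [0,0,-8],"rotation": [0,0,0],"claw": 0.45},
  {"offset": [0,0,0],"rotation": [0,0,0],"claw": 0.4},
  {"offset": [0,0,0],"rotation": [0,0,0],"claw": 0.1},
  {"offset": [0,0,0],"rotation": [0,0,0],"claw": 0.1},
  {"offset": [0,0,0],"rotation": [0,0,0],"claw": 0.1},
  {"offset": [0,0,0],"rotation": [0,0,0],"claw": 0.1},
  {"offset": [0,0,0],"rotation": [0,0,0],"claw": 0.1},
])

```text
t: 21.95
eef_pos: [0.4444, -0.0006, 0.0152]
eef_rot: [0.164, 0.986, 0.0, 0.001]
ft_force: [-0.1, -0.2, 4.5]
grip_width: 0.18
finger_force: 40.1
```

Run:
```python
from meas import *
s=sensors.state();q=s["eef_rot"];print(s["t"],s["eef_pos"],s["grip_width"],s["ft_force"],2*np.degrees(np.arctan2(q[1],q[0])))
```

```text
21.95 [ 0.44442288 -0.00062217  0.01524296] 0.17963621125173387 [-0.14900508 -0.15543434  4.48380561] 161.08207991528084
```

Emit:
arm_command([
  {"offset": [0,0,20],"rotation": [0,0,0],"claw": 0.1},
  {"offset": [0,0,50],"rotation": [0,0,0],"claw": 0.1},
  {"offset": [0,0,50],"rotation": [0,0,0],"claw": 0.1},
  {"offset": [10,42,0],"rotation": [0,0,2.25],"claw": 0.1},
  {"offset": [10,42,0],"rotation": [0,0,2.25],"claw": 0.1},
  {"offset": [10,42,0],"rotation": [0,0,2.25],"claw": 0.1},
  {"offset": [10,42,0],"rotation": [0,0,2.25],"claw": 0.1},
  {"offset": [10,42,0],"rotation": [0,0,2.25],"claw": 0.1},
  {"offset": [10,42,0],"rotation": [0,0,2.25],"claw": 0.1},
  {"offset": [10,42,0],"rotation": [0,0,2.25],"claw": 0.1},
])

```text
t: 22.95
eef_pos: [0.5132, 0.2951, 0.1341]
eef_rot: [0.027, 1.0, -0.0, -0.0]
ft_force: [0.5, -0.6, 0.0]
grip_width: 0.181
finger_force: 39.5
```

Emit:
arm_command([
  {"offset": [10,43,0],"rotation": [0,0,2.25],"claw": 0.1},
  {"offset": [10,43.5,-20],"rotation": [0,0,2.25],"claw": 0.1},
  {"offset": [0,0,-30],"rotation": [0,0,0],"claw": 0.1},
  {"offset": [0,0,0],"rotation": [0,0,0],"claw": 0.1},
  {"offset": [0,0,0],"rotation": [0,0,0],"claw": 0.1},
])

```text
t: 23.45
eef_pos: [0.532, 0.3789, 0.083]
eef_rot: [-0.012, 1.0, -0.001, -0.002]
ft_force: [0.4, 0.6, -1.2]
grip_width: 0.183
finger_force: 39.5
```

Run:
```python
from meas import *
s=sensors.state();q=s["eef_rot"];yaw=2*np.degrees(np.arctan2(q[1],q[0]));print(s["t"],s["eef_pos"],s["grip_width"],s["ft_force"],yaw)
w=cap("wrist"); np.save("pics/S6.npy",w,allow_pickle=True)
T=s["eef_pos"][:2]
u=px(w,[[.5346-.03,.380,.004]])[0]; k=seg(w,"pale",u,90); P=pt(w,k,.014); print("opening",rect(P),P.min(0),P.max(0))
zb=s["eef_pos"][2]-.0152+.008
k=seg(w,"ply",px(w,[[*T,zb]])[0]-[0,30],80); k=k[k[:,1]<300]; P=pt(w,k,zb); print("board",rect(P),P.min(0),P.max(0))
```

```text
23.45 [0.53200666 0.37892111 0.08303152] 0.18260465144085855 [ 0.44430463  0.57740157 -1.1797271 ] 181.33782819702103
opening [509.5 379.1  20.3  68.3   1.3] [0.49860299 0.34498858 0.014     ] [0.52042862 0.41348442 0.014     ]
board [509.9 372.1  53.2  42.9  87.7] [0.48759172 0.34463108 0.07583152] [0.53027126 0.39884896 0.07583152]
```

Run:
```python
from meas import *
w=np.load("pics/S6.npy",allow_pickle=True).item(); im=cv2.cvtColor(w["image"],cv2.COLOR_RGB2HSV)
zb=.0758; 
for dy in (-.020,.020):
    for x in np.arange(.480,.525,.003):
        u=px(w,[[x,.379+dy,zb]])[0].round().astype(int); print(dy,x.round(3),u,im[u[1],u[0]])
for y in np.arange(.343,.416,.004):
    u=px(w,[[.515,y,zb]])[0].round().astype(int); print(y.round(3),u,im[u[1],u[0]])
```

```text
-0.02 0.48 [271 182] [ 15 111 199]
-0.02 0.483 [271 190] [ 14 109 208]
-0.02 0.486 [271 197] [ 15 112 211]
-0.02 0.489 [271 205] [ 18  35 159]
-0.02 0.492 [271 212] [ 19  34 164]
-0.02 0.495 [272 220] [ 20  35 151]
-0.02 0.498 [272 227] [ 19  35 151]
-0.02 0.501 [272 234] [ 18  33 156]
-0.02 0.504 [272 241] [ 17  94 208]
-0.02 0.507 [272 248] [ 17  89 223]
-0.02 0.51 [272 255] [ 18  89 229]
-0.02 0.513 [272 262] [ 18  86 230]
-0.02 0.516 [272 269] [ 18  87 229]
-0.02 0.519 [272 275] [ 18  88 227]
-0.02 0.522 [273 282] [ 18  90 227]
-0.02 0.525 [273 288] [ 17  90 225]
0.02 0.48 [374 184] [ 15 114 170]
0.02 0.483 [374 192] [ 14 112 139]
0.02 0.486 [373 200] [ 28  15 239]
0.02 0.489 [373 207] [ 25  19 239]
0.02 0.492 [372 215] [ 21  21 229]
0.02 0.495 [372 222] [ 26  22 236]
0.02 0.498 [371 229] [ 24  22 230]
0.02 0.501 [371 236] [ 16 105 109]
0.02 0.504 [371 243] [ 18  93 156]
0.02 0.507 [370 250] [ 17  95 145]
0.02 0.51 [370 257] [ 18  94 155]
0.02 0.513 [369 264] [ 16  94 155]
0.02 0.516 [369 271] [ 17  99 147]
0.02 0.519 [368 277] [ 17 101 147]
0.02 0.522 [368 284] [ 17  96 146]
0.02 0.525 [367 290] [ 16  97 150]
0.343 [234 265] [ 16 110 213]
0.347 [243 266] [ 15 114 202]
0.351 [253 266] [ 20  86 233]
0.355 [263 266] [ 19  86 229]
0.359 [272 266] [ 18  87 229]
0.363 [282 267] [ 19  83 231]
0.367 [292 267] [ 19  83 230]
0.371 [301 267] [ 13 126  65]
0.375 [311 267] [ 13 108  66]
0.379 [321 267] [ 14 100  69]
0.383 [330 268] [15 89 69]
0.387 [340 268] [ 17  91 157]
0.391 [350 268] [ 17  98 148]
0.395 [359 268] [ 16  94 152]
0.399 [369 268] [ 18  96 148]
0.403 [379 269] [ 18  96 154]
0.407 [388 269] [ 15 112 137]
0.411 [398 269] [ 14 121 129]
0.415 [407 269] [ 13 115 138]
```

Emit:
arm_command([
  {"offset": [4,1,-25],"rotation": [0,0,0],"claw": 0.1},
  {"offset": [0,0,-22],"rotation": [0,0,0],"claw": 0.1},
  {"offset": [0,0,-10],"rotation": [0,0,0],"claw": 0.1},
  {"offset": [0,0,-5],"rotation": [0,0,0],"claw": 0.1},
  {"offset": [0,0,-2],"rotation": [0,0,0],"claw": 0.1},
  {"offset": [0,0,-1],"rotation": [0,0,0],"claw": 0.1},
  {"offset": [0,0,0],"rotation": [0,0,0],"claw": 0.1},
  {"offset": [0,0,0],"rotation": [0,0,0],"claw": 0.1},
])

```text
t: 24.3
eef_pos: [0.5381, 0.3814, 0.0204]
eef_rot: [-0.012, 1.0, 0.0, 0.001]
ft_force: [0.9, 0.6, -0.1]
grip_width: 0.177
finger_force: 39.5
```

Emit:
arm_command([
  {"offset": [0,0,-0.8],"rotation": [0,0,0],"claw": 0.1},
  {"offset": [0,0,0],"rotation": [0,0,0],"claw": 0.1},
  {"offset": [0,0,0],"rotation": [0,0,0],"claw": 0.1},
])

```text
t: 24.6
eef_pos: [0.538, 0.3814, 0.0193]
eef_rot: [-0.012, 1.0, 0.0, 0.001]
ft_force: [-0.0, 0.7, 2.9]
grip_width: 0.18
finger_force: 39.9
```

Emit:
arm_command([
  {"offset": [0,0,0],"rotation": [0,0,0],"claw": 0.45},
  {"offset": [0,0,0],"rotation": [0,0,0],"claw": 0.45},
  {"offset": [0,0,0],"rotation": [0,0,0],"claw": 0.45},
  {"offset": [0,0,30],"rotation": [0,0,0],"claw": 0.45},
  {"offset": [0,0,50],"rotation": [0,0,0],"claw": 0.45},
  {"offset": [0,-20,40],"rotation": [0,0,-7.9],"claw": 0.45},
  {"offset": [-10,-41,0],"rotation": [0,0,-7.9],"claw": 0.45},
  {"offset": [-10,-41,0],"rotation": [0,0,-7.9],"claw": 0.45},
  {"offset": [-10,-41,0],"rotation": [0,0,-7.9],"claw": 0.45},
  {"offset": [-10,-41,0],"rotation": [0,0,-7.9],"claw": 0.45},
])

```text
t: 25.6
eef_pos: [0.4968, 0.1956, 0.1388]
eef_rot: [0.329, 0.944, 0.0, 0.0]
ft_force: [0.8, 0.3, 0.3]
grip_width: 0.449
finger_force: 0.0
```

Emit:
arm_command([
  {"offset": [-10,-41,0],"rotation": [0,0,-7.9],"claw": 0.45},
  {"offset": [-10,-41,0],"rotation": [0,0,-7.9],"claw": 0.45},
  {"offset": [-10,-41,0],"rotation": [0,0,-7.9],"claw": 0.45},
  {"offset": [-10,-41,0],"rotation": [0,0,-7.9],"claw": 0.45},
  {"offset": [-10,-41,0],"rotation": [0,0,-7.9],"claw": 0.45},
  {"offset": [-10,-41,0],"rotation": [0,0,-7.9],"claw": 0.45},
  {"offset": [-10,-41,0],"rotation": [0,0,-7.9],"claw": 0.45},
  {"offset": [-10,-41,0],"rotation": [0,0,0],"claw": 0.45},
  {"offset": [-10,-41,0],"rotation": [0,0,0],"claw": 0.45},
  {"offset": [-11,-45,0],"rotation": [0,0,0],"claw": 0.45},
])

```text
t: 26.6
eef_pos: [0.3959, -0.2183, 0.1388]
eef_rot: [0.728, 0.685, 0.0, 0.0]
ft_force: [0.3, 0.1, -0.7]
grip_width: 0.448
finger_force: 0.0
```

Emit:
arm_command([
  {"offset": [0,0,0],"rotation": [0,0,0],"claw": 0.45},
  {"offset": [0,0,0],"rotation": [0,0,0],"claw": 0.45},
])

```text
t: 26.8
eef_pos: [0.396, -0.2178, 0.1386]
eef_rot: [0.729, 0.684, 0.0, -0.0]
ft_force: [-0.2, 0.8, -0.7]
grip_width: 0.446
finger_force: 0.0
```

Run:
```python
from meas import *
s=sensors.state();q=s["eef_rot"];yaw=2*np.degrees(np.arctan2(q[1],q[0]));print(s["t"],s["eef_pos"],s["grip_width"],yaw,s["joint_pos"].round(2))
```

```text
26.8 [ 0.3960473  -0.21779823  0.13864801] 0.4459203508328829 86.3405999321114 [-0.6   0.09  2.1   0.    0.94 -0.54]
```

Emit:
arm_command([
  {"offset": [0,1,-40],"rotation": [0,0,0],"claw": 0.45},
  {"offset": [0,0,-40],"rotation": [0,0,0],"claw": 0.45},
  {"offset": [0,0,-25],"rotation": [0,0,0],"claw": 0.45},
  {"offset": [0,0,-12],"rotation": [0,0,0],"claw": 0.45},
  {"offset": [0,0,-6],"rotation": [0,0,0],"claw": 0.45},
  {"offset": [0,0,0],"rotation": [0,0,0],"claw": 0.4},
  {"offset": [0,0,0],"rotation": [0,0,0],"claw": 0.1},
  {"offset": [0,0,0],"rotation": [0,0,0],"claw": 0.1},
  {"offset": [0,0,0],"rotation": [0,0,0],"claw": 0.1},
  {"offset": [0,0,0],"rotation": [0,0,0],"claw": 0.1},
])

```text
t: 27.8
eef_pos: [0.398, -0.2168, 0.017]
eef_rot: [0.728, 0.685, 0.001, 0.002]
ft_force: [0.8, 1.3, 5.9]
grip_width: 0.177
finger_force: 40.2
```

Emit:
arm_command([
  {"offset": [0,0,0],"rotation": [0,0,0],"claw": 0.1},
  {"offset": [0,0,0],"rotation": [0,0,0],"claw": 0.1},
])

```text
t: 28.0
eef_pos: [0.3979, -0.2168, 0.017]
eef_rot: [0.728, 0.685, 0.0, 0.001]
ft_force: [0.4, 1.2, 6.8]
grip_width: 0.176
finger_force: 40.3
```

Emit:
arm_command([
  {"offset": [0,0,15],"rotation": [0,0,0],"claw": 0.1},
  {"offset": [0,0,30],"rotation": [0,0,0],"claw": 0.1},
  {"offset": [0,0,30],"rotation": [0,0,0],"claw": 0.1},
  {"offset": [21,-34.5,0],"rotation": [0,0,-2.3],"claw": 0.1},
  {"offset": [21,-34.5,0],"rotation": [0,0,-2.3],"claw": 0.1},
  {"offset": [21,-34.5,0],"rotation": [0,0,-2.3],"claw": 0.1},
  {"offset": [21,-34.5,0],"rotation": [0,0,-2.3],"claw": 0.1},
  {"offset": [20.5,-34.5,0],"rotation": [0,0,-2.3],"claw": 0.1},
  {"offset": [0,0,0],"rotation": [0,0,0],"claw": 0.1},
  {"offset": [0,0,0],"rotation": [0,0,0],"claw": 0.1},
])

```text
t: 29.0
eef_pos: [0.5004, -0.3887, 0.0899]
eef_rot: [0.793, 0.609, -0.0, -0.001]
ft_force: [-0.2, 0.3, -0.3]
grip_width: 0.176
finger_force: 39.4
```

Run:
```python
from meas import *
s=sensors.state();q=s["eef_rot"];yaw=2*np.degrees(np.arctan2(q[1],q[0]));print(s["t"],s["eef_pos"],s["grip_width"],yaw)
w=cap("wrist"); np.save("pics/S7.npy",w,allow_pickle=True); im=cv2.cvtColor(w["image"],cv2.COLOR_RGB2HSV)
T=s["eef_pos"]; zb=T[2]-.017+.008; A=R.from_euler("z",yaw,degrees=True).as_matrix()[:2,:2]
# scan in tool-aligned axes: a along tool x (toward camera +), b across; report colour class string
def cl(h): return "." if h[2]<95 else "p" if h[1]<50 else "B" if h[1]<104 else "o" if h[1]<128 else "t"
def scan(z,a=None,b=None,lo=-100,hi=100):
    out=""
    for v in range(lo,hi,2):
        o=np.array([v,b] if b is not None else [a,v])/1000
        u=px(w,[[*(T[:2]+A@o),z]])[0].round().astype(int)
        out+=cl(im[u[1],u[0]]) if 0<=u[0]<640 and 0<=u[1]<480 else "-"
    return out
for b in (-22,22): print("along b",b,"zb",scan(zb,b=b,lo=20,hi=110),"| floor",scan(.014,b=b,lo=20,hi=110))
for a in (50,): print("across zb",scan(zb,a=a,lo=-60,hi=60))
for a in (66,): print("across .014",scan(.014,a=a,lo=-60,hi=60))
k=seg(w,"pale",px(w,[[*(T[:2]+A@[.066,0]),.014]])[0],110); P=(pt(w,k,.014)[:,:2]-T[:2])@A*1000; print("pale max a",P.max(0),P.min(0), rect(pt(w,k,.014)))
```

```text
29.0 [ 0.50040768 -0.3886904   0.08986111] 0.17645437095916414 74.98351388942496
along b -22 zb BBBBBBBBBBBBBBBBBBBBBpppppoooootttttttttttttt | floor BBBBBBBBBBBBBBBBBpppppppBooooooottttttttttttt
along b 22 zb oBBoBBBBBBBBBBBoBBBoBpppppooooottt.t..tttt... | floor BBBBoBBBBBBBBBBBBppppppppoooooooo............
across zb tttttttttttoooooBBBBBBBBBBBBBBBBBBBBBBBBBoBBooootttttttttttt
across .014 tttoooooooopppppppppppppppppppppppppppppppppppp.oooootootttt
pale max a [67.90510175 33.78884852] [ 52.83449115 -38.23624724] [ 518.2 -331.    15.    72.    74.9]
```

Emit:
arm_command([
  {"offset": [1.3,-0.9,-25],"rotation": [0,0,0],"claw": 0.1},
  {"offset": [0,0,-25],"rotation": [0,0,0],"claw": 0.1},
  {"offset": [0,0,-12],"rotation": [0,0,0],"claw": 0.1},
  {"offset": [0,0,-5],"rotation": [0,0,0],"claw": 0.1},
  {"offset": [0,0,-2],"rotation": [0,0,0],"claw": 0.1},
  {"offset": [0,0,-1],"rotation": [0,0,0],"claw": 0.1},
  {"offset": [0,0,0],"rotation": [0,0,0],"claw": 0.1},
  {"offset": [0,0,0],"rotation": [0,0,0],"claw": 0.1},
])

```text
t: 29.85
eef_pos: [0.503, -0.3899, 0.0217]
eef_rot: [0.793, 0.609, 0.0, 0.001]
ft_force: [-0.6, 0.4, 0.0]
grip_width: 0.18
finger_force: 39.4
```

Emit:
arm_command([
  {"offset": [0,0,-0.8],"rotation": [0,0,0],"claw": 0.1},
  {"offset": [0,0,0],"rotation": [0,0,0],"claw": 0.1},
  {"offset": [0,0,0],"rotation": [0,0,0],"claw": 0.1},
])

```text
t: 30.15
eef_pos: [0.503, -0.39, 0.0211]
eef_rot: [0.793, 0.609, 0.0, 0.001]
ft_force: [-1.3, -0.2, 6.3]
grip_width: 0.177
finger_force: 40.2
```

Emit:
arm_command([
  {"offset": [0,0,0],"rotation": [0,0,0],"claw": 0.45},
  {"offset": [0,0,0],"rotation": [0,0,0],"claw": 0.45},
  {"offset": [0,0,0],"rotation": [0,0,0],"claw": 0.45},
  {"offset": [0,0,30],"rotation": [0,0,0],"claw": 0.45},
  {"offset": [0,0,50],"rotation": [0,0,0],"claw": 0.45},
  {"offset": [-20,0,50],"rotation": [0,0,0],"claw": 0.45},
  {"offset": [-40,0,20],"rotation": [0,0,0],"claw": 0.45},
  {"offset": [-40,0,0],"rotation": [0,0,0],"claw": 0.45},
  {"offset": [-40,0,0],"rotation": [0,0,0],"claw": 0.45},
  {"offset": [-40,0,0],"rotation": [0,0,0],"claw": 0.45},
])

```text
t: 31.15
eef_pos: [0.3223, -0.3891, 0.1664]
eef_rot: [0.793, 0.609, -0.0, 0.0]
ft_force: [-0.0, -0.3, -0.2]
grip_width: 0.452
finger_force: 0.0
```

Emit:
arm_command([
  {"offset": [-40,0,0],"rotation": [0,0,0],"claw": 0.45},
  {"offset": [-40,-10,0],"rotation": [0,0,0],"claw": 0.45},
  {"offset": [0,0,0],"rotation": [0,0,0],"claw": 0.45},
])

```text
t: 31.45
eef_pos: [0.2398, -0.3993, 0.1658]
eef_rot: [0.795, 0.607, -0.001, -0.001]
ft_force: [-0.3, 1.3, 0.0]
grip_width: 0.447
finger_force: 0.0
```

Run:
```python
from h import *
s=sensors.state();print(s["t"],s["eef_pos"])
t=cap("top")["image"][140:260,170:510]; d=cap("side")["image"][150:450,280:470]
a=cv2.resize(t,(780,275),interpolation=cv2.INTER_CUBIC); b=cv2.resize(d,(205,324),interpolation=cv2.INTER_CUBIC)
b=cv2.resize(d[:,:].transpose(1,0,2)[::-1],(500,317),interpolation=cv2.INTER_CUBIC)
o=np.zeros((592,780,3),np.uint8); o[:275]=a; o[275:592,:500]=b; save(o,"final.png")
```

```text
31.45 [ 0.23982156 -0.39930799  0.16582182]
```

View pics/final.png

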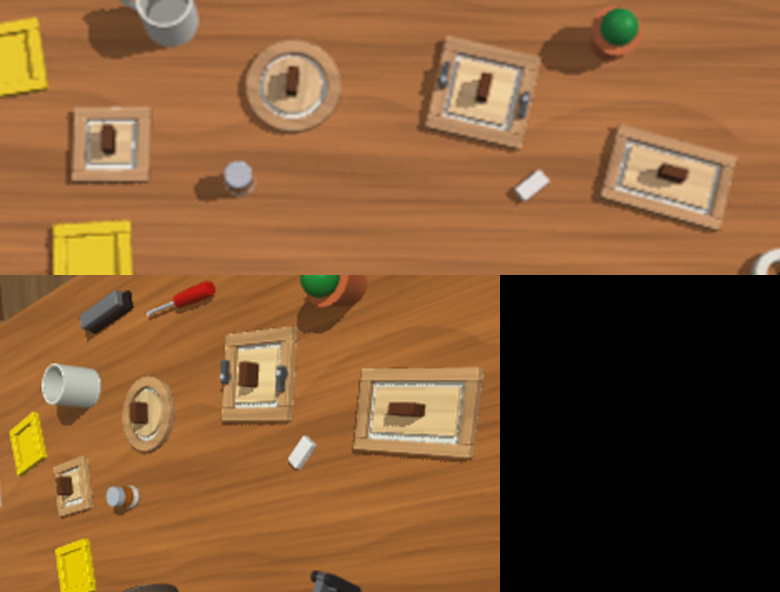

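The four boards lie flat with an even pale gap all round: small (110,144), round (292,86), square (482,91), oblong (668,178). Both buttons are aside. Handing in.

```bash
python3 -c "
from station import manip
print(manip.sign_off())"
```

```text
the job is handed in; nothing more can be done
None
```

I turned both turn buttons a quarter turn aside, lifted the round board out, and set all four boards down flat in their own frames. I handed the job in at about 31 s of the 120 s allowed, with the arm clear of everything.

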